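# Clamp a valve plate by cranking a cam into its dwell

## Robot

A 6-joint arm with a two-finger parallel gripper is mounted at the origin on the work surface. World frame = base frame: x ahead of the robot, y to its left, z up, the work surface at z = 0. Lengths are in m, angles in rad, forces in N, time in s.
With the tool pointing down it reaches from about 0.275 to 0.875 m from the base axis. Payload 12.5 kg.
Tool frame: the origin (TCP) lies at the very end of the fingers, on their centre line; the grasp point (between the pads) lies 19 mm behind it; x points along the fingers, y is the direction in which the jaws open and shut, and the axes are right-handed (so a half turn about x gives the same grasp; the last joint's range is limited). The gripper opens to 85 mm and grips with 20 to 120 N. Pads are 22 mm wide; open, the fingers measure 114 mm over their backs; the gripper's body (76 mm by 85 mm) begins 54 mm behind the grasp point. The pads swing forward as they close: fully open they stand 13 mm farther back than shut.
Start: joints at [1.215, 0.351, 1.652, -0, 1.139, -0.085], TCP at [0.147, 0.53, 0.231] pointing down, gripper open.
Joint ranges: [-2.75, 2.75], [-0.79, 2.1], [0.01, 2.65], [-1.57, 4.71], [0.07, 3.14], [-2.87, 2.87]. Speed limits (rad/s): [2.22, 2.22, 2.79, 3.14, 3.14, 3.14].

## Interface

Orientations are given as a 3x3 rotation matrix whose columns are the frame's x, y, z axes.
In Python, from bench import manip gives the robot as it stands. Calls block until the motion is done:
- manip.move_ptp(position, orientation): joint-space move of the TCP to a pose.
- manip.move_l(position, attitude=None, max_speed=0.15): straight line of the TCP; attitude=None keeps the orientation; max_speed is the mean speed in m/s.
- manip.move_j(angles): joint-space move.
- manip.set_gripper(opening, effort=None): opening from 0.0 (shut) to 1.0 (fully open); effort is the grip in N (None keeps the last); returns when the fingers have stopped.
- manip.dwell(seconds).
- manip.inverse_kinematics(position, orientation): joint angles nearest the present ones, or None.
- manip.grab_frame(name): name is "scene" or "top" or "wrist"; returns (picture, depth): 400x640x3 uint8, red, green, blue; 400x640 float32, m along the optical axis (not along the pixel's ray), 0 where there is no reading.
- manip.get_calibration(name): a dict with "camera_matrix" (3x3 intrinsics, pixels), "k1" (the pictures are not rectified: a ray, as slopes to the right and down, at radius r is drawn at 1 + k1 r^2 times it, then the intrinsics apply), "R" (3x3) and "t" (3): a world point X has camera coordinates R X + t. Camera axes: x right, y down, z forward; pixel columns grow to the right and rows downward; lengths in m; the calibration is good to about 2 mm. A picture is of the moment at which its call begins: read the wrist's pose just before it. get_calibration takes no time and is no camera call; for the wrist camera it gives the pose at the moment of the call.
A pose or a line that the arm cannot do raises manip.Unreachable and nothing moves.
- manip.sign_off(): hands the job in, once; it reports no verdict.
Trained networks look in the newest picture that a camera, given by its name, has taken for a name from the list of things; names that differ only in an ending like _2 or _b are one class to them, and where a whole thing is asked for, a point or a joint stands for the part that bears it (a point fixed in the world has none). Each returns a list of dicts, best first, with "confidence" (0 to 1); they miss things now and then, are a little off and sometimes report something else, mostly with a low value. They report only what shows in the picture. A call takes as long as a camera call.
- manip.look_for(camera, name): "at" ([x, y, z] in m, in world coordinates, good to about 4 mm: the middle of the surface that is visible of it).
Readings, each from a call of its own:
- manip.current_time(): time.
- manip.current_qpos(): joint angles.
- manip.current_joint_vel(): joint speeds.
- manip.current_joint_torque(): joint torques, N m.
- manip.current_ee_pos(): TCP position.
- manip.current_tcp_rot(): TCP orientation.
- manip.current_force(): force on the tool from outside, world axes, zero at the start.
- manip.current_ft_torque(): the same for the moment, N m.
- manip.current_grip_width(): opening from 0.0 (shut) to 1.0 (fully open).
Only numpy, scipy, OpenCV 4.12 (cv2) and the standard library are available. Lean on these libraries where they do the work, as an engineer would, in place of code of your own. Each camera call takes 0.05 s, during which the arm holds its last target.

## Task

Two hand-cranked cam clamps stand on the slate shelf. On the one whose cam has a broad, flat-dwell nose (not the one with the plain round off-centre disc), turn the crank by its upright knob until the follower's roller rests on the dwell of the nose and the black jaw is fully forward against the valve plate, then let go. Leave the crank of the other clamp alone.

Things in the scene. Friction and masses are not known exactly. Their poses are not given: they have to be found in the camera images.
- dwell_fixture: Clamp to use: grey base 310 x 120 x 14 mm, fixed. Origin on the shelf under the upright camshaft's axis, z up, x along the follower to the clamped steel plate. Crank arm 65 mm long, opposite the cam's nose: on mid-dwell it points to -x. At the start it points 31 to 80 deg from +x towards +y; turn it anticlockwise seen from above (stops near +x). All but the knob is under 76 mm high.
- dwell_knob (a point): Centre (half-way up) of this clamp's upright black crank knob: cylinder 22 mm in diameter, 75 to 120 mm above the shelf. It spins freely on its pin, so the hand can keep its orientation while leading it round the camshaft axis at 65 mm radius. Cranking takes up to about 4 N at the knob; let go on the cam's rising flank it may run back, on the dwell it stays.
- dwell_follower (a joint): Travel in m along the fixture's x of its sprung follower, a steel slide with a 9 mm radius roller at the cam and a black jaw at the plate. -0.016: roller on the cam's round base (36 mm radius), as at the start. 0: roller on the dwell, the nose of constant 52 mm radius that spans 42 deg either side of its middle, jaw on the plate. Cranked past the dwell it drops back.
- ecc_knob (a point): Centre (half-way up) of the same kind of knob on the other clamp, to be left alone. That clamp is alike in all but its cam, a plain round disc of 44 mm radius on a shaft 8 mm off its centre. Either clamp may stand on the left or the right.

How it is judged:
At the end, for the whole second after the job is handed in: The follower of the flat-dwell clamp is within 1.5 mm of full lift, that is, its roller rests on the dwell of the cam (the crank within about 42 degrees either side of the middle), and it is at rest with the knob let go (value of joint dwell_follower above -0.0015 m and velocity of joint dwell_follower between -0.003 and 0.003 m/s); the robot touches nothing.
It fails at once if the crank of the other clamp (round off-centre disc) was turned: its knob moved more than 15 mm (distance of ecc_knob from where it was at the start of the episode above 0.015 m).
It also fails if it takes over 38 s, if anything falls off the work surface, if the arm or the gripper's body presses on something with over 40 N, if the wrist force passes 120 N, or if a joint passes its speed limit or range.

## Working session

There is one attempt and no reset: what is moved stays moved. The work goes in short steps, each a Python script; the robot and the scene stay as the last script left them, time stands still between calls to the robot, and variables do not carry over. Pictures are saved under pics/ and viewed, and the job is handed in when it is done.

```bash
mkdir -p pics; python3 - <<'E'
from bench import manip
import cv2
for c in ["scene","top"]:
    p,d=manip.grab_frame(c); cv2.imwrite(f"pics/{c}0.png",p[:,:,::-1])
    for n in ["dwell_fixture","dwell_knob","dwell_follower","ecc_knob"]:
        print(c,n,[(round(q["confidence"],2),[round(float(v),4) for v in q["at"]]) for q in manip.look_for(c,n)][:4])
print(manip.current_time(),manip.current_tcp_rot())
E
```

```text
scene dwell_fixture [(0.6, [0.6464, 0.1493, 0.0146]), (0.28, [0.5728, 0.2239, 0.1052])]
scene dwell_knob [(0.68, [0.572, 0.222, 0.1043])]
scene dwell_follower [(0.78, [0.6514, 0.1545, 0.0545])]
scene ecc_knob [(0.69, [0.4708, -0.1682, 0.1064])]
top dwell_fixture [(0.93, [0.588, 0.1588, 0.0143])]
top dwell_knob [(0.58, [0.5669, 0.227, 0.1184])]
top dwell_follower [(0.7, [0.6289, 0.1634, 0.0511])]
top ecc_knob [(0.69, [0.4627, -0.167, 0.1221])]
0.5 [[-1.39715793e-05  2.67485703e-01  9.63561829e-01]
 [-9.50953673e-05  9.63561824e-01 -2.67485703e-01]
 [-9.99999995e-01 -9.53674638e-05  1.19741707e-05]]
```

View pics/top0.png

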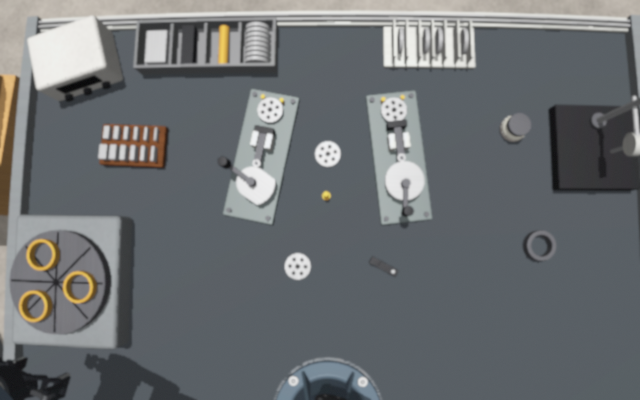

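View pics/scene0.png

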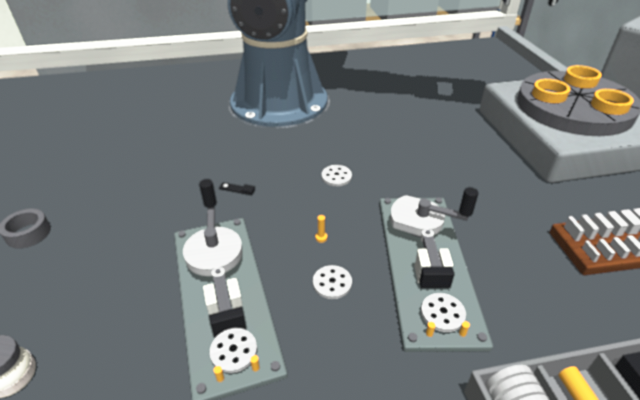

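The top view shows the flat-dwell cam on the left clamp (hub about (253,184), knob (224,162)). The right clamp has the round disc. I'll zoom in to measure the left one.

```bash
cat > h.py <<'E'
from bench import manip
import numpy as np, cv2
def pix2world(cal,u,v,z):
    K=np.array(cal["camera_matrix"]);k1=cal["k1"]
    a=np.array([(u-K[0,2])/K[0,0],(v-K[1,2])/K[1,1]]);s=a.copy()
    for _ in range(30): s=a/(1+k1*(s@s))
    R=np.array(cal["R"]);t=np.array(cal["t"])
    o=-R.T@t; d=R.T@np.array([s[0],s[1],1]); return o+d*(z-o[2])/d[2]
E
python3 - <<'E'
from h import *
p,d=manip.grab_frame("top"); np.save("d.npy",d); cv2.imwrite("pics/crop.png",cv2.resize(p[80:230,200:310,::-1],None,fx=4,fy=4,interpolation=cv2.INTER_CUBIC))
cal=manip.get_calibration("top")
for n,u,v,z in [("TL",254,90,.014),("TR",299,98,.014),("BR",272,223,.014),("BL",223,214,.014),("knob",224,162,.12),("hub",253,184,.075)]:
    print(n,pix2world(cal,u,v,z)[:2].round(4),d[v,u])
print(-np.array(cal["R"]).T@cal["t"])
E
```

```text
TL [0.7571 0.183 ] 1.1324205
TR [0.7367 0.0742] 1.140783
BR [0.4384 0.1332] 1.0991246
BL [0.4586 0.249 ] 1.1008813
knob [0.5641 0.2243] 1.0084523
hub [0.5223 0.1687] 1.0512664
[ 0.39947653 -0.0174711   1.11189098]
```

View pics/crop.png

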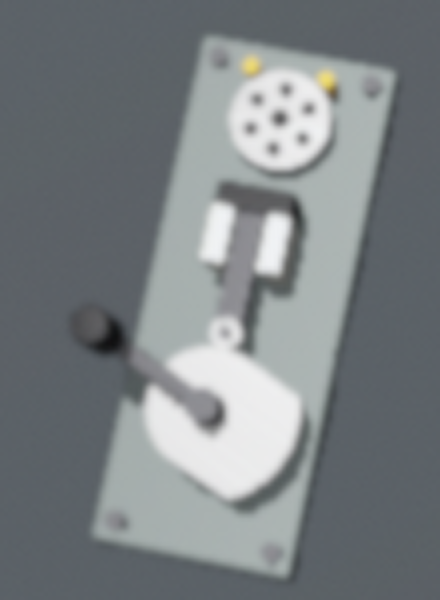

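```bash
python3 - <<'E'
from h import *
cal=manip.get_calibration("top")
f=lambda x,y,z:pix2world(cal,200+(x+.5)/4-.5,80+(y+.5)/4-.5,z)[:2]
C={n:f(x,y,.014) for n,x,y in [("TL",205,36),("TR",397,72),("BR",290,579),("BL",94,536)]}
for k,v in C.items(): print(k,v.round(4))
print(np.linalg.norm(C["TL"]-C["BL"]),np.linalg.norm(C["TR"]-C["BR"]),np.linalg.norm(C["TL"]-C["TR"]))
ax=(C["TL"]+C["TR"]-C["BL"]-C["BR"]);th=np.arctan2(ax[1],ax[0]);print("yaw",np.degrees(th))
yx=C["TL"]+C["BL"]-C["TR"]-C["BR"];print("yaw2",np.degrees(np.arctan2(-yx[0],yx[1])))
k=f(95,326,.12)
cen=sum(C.values())/4
for z in (.065,.076):
    h=f(208,408,z);r=k-h
    print("hub",h,"knob",k,"r",np.linalg.norm(r),"ang",np.degrees(np.arctan2(r[1],r[0])-th))
u=np.array([np.cos(th),np.sin(th)]);n=np.array([-u[1],u[0]])
print("center",cen,"hub in ctr frame",(h-cen)@u,(h-cen)@n)
for c in ("scene",):
    print(manip.look_for(c,"dwell_knob"))
E
```

```text
TL [0.7606 0.1907]
TR [0.7376 0.0746]
BR [0.4352 0.1328]
BL [0.4594 0.2487]
0.306658023345873 0.307956993780271 0.11837005443537074
yaw -10.904087885803982
yaw2 -11.474622314766073
hub [0.52878656 0.1736821 ] knob [0.56596486 0.22568164] r 0.06392321510835802 ang 65.34032476792187
hub [0.52742786 0.1716736 ] knob [0.56596486 0.22568164] r 0.06634733197307106 ang 65.39464680055748
center [0.5982199  0.16168443] hub in ctr frame -0.07140350322126635 -0.00358259280210403
[{'at': [0.572, 0.222, 0.1043], 'confidence': 0.68}]
```

```bash
cat >> h.py <<'E'
def rot(yaw):  # tool x down, y at yaw
    x=np.array([0,0,-1.]);y=np.array([np.cos(yaw),np.sin(yaw),0]);return np.column_stack([x,y,np.cross(x,y)])
E
python3 - <<'E'
from h import *
a=np.radians(54.3)
R=rot(a-np.pi/2)
manip.set_gripper(1.0,20)
manip.move_ptp([0.566,0.2255,0.24],R)
p,d=manip.grab_frame("wrist");cal=manip.get_calibration("wrist")
np.savez("w.npz",d=d,R=cal["R"],t=cal["t"],K=cal["camera_matrix"],k1=cal["k1"])
cv2.imwrite("pics/wrist1.png",p[:,:,::-1])
print(manip.look_for("wrist","dwell_knob"),manip.current_time(),manip.current_qpos().round(2) ,manip.current_ee_pos())
E
```

```text
[{'at': [0.5674, 0.2306, 0.1151], 'confidence': 0.91}] 2.7917 [0.3  0.45 1.48 0.   1.21 0.93] [0.56559197 0.22633503 0.24004307]
```

View pics/wrist1.png

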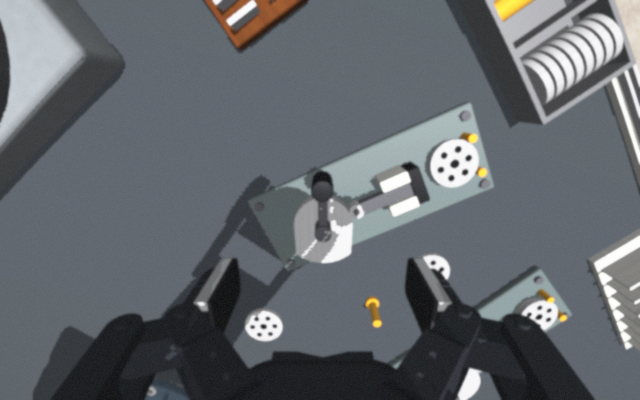

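```bash
python3 - <<'E'
from h import *
w=np.load("w.npz");cal=dict(camera_matrix=w["K"],k1=float(w["k1"]),R=w["R"],t=w["t"])
k=pix2world(cal,322,190,.12);k2=pix2world(cal,321,179,.12);h=pix2world(cal,323,230,.07)
print(k,k2,h,-w["R"].T@w["t"],w["R"][2],w["d"][190,322],w["d"][179,321])
r=(k-h)[:2];print(np.linalg.norm(r),np.degrees(np.arctan2(r[1],r[0])))
p=cv2.imread("pics/wrist1.png");cv2.imwrite("pics/wc.png",cv2.resize(p[150:270,260:380],None,fx=5,fy=5,interpolation=cv2.INTER_CUBIC))
E
```

```text
[0.56776155 0.22890329 0.12      ] [0.57318259 0.23807272 0.12      ] [0.53153884 0.17632851 0.07      ] [0.61413432 0.29329782 0.38295845] [-0.18799281 -0.26283139 -0.94635002] 0.27364933 0.2766219
0.06384507123563432 55.434130238411775
```

View pics/wc.png

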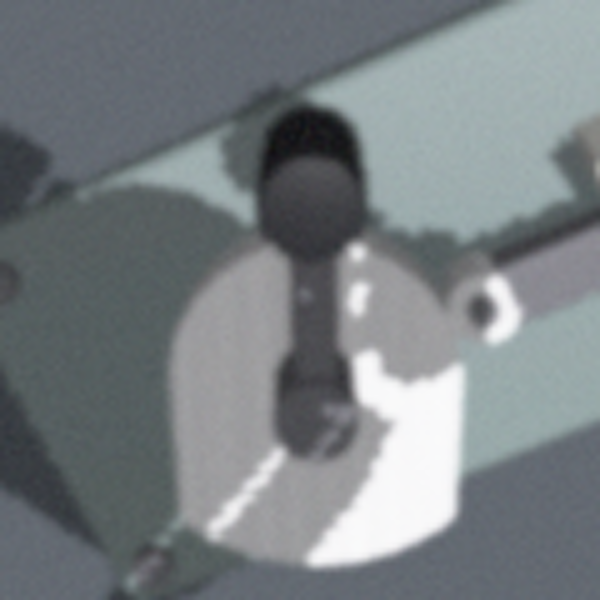

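```bash
python3 - <<'E'
from h import *
H=np.array([0.5285,0.174]);r=.065
P=lambda a,z:[*(H+r*np.array([np.cos(a),np.sin(a)])),z]
a0=np.radians(54.7)
manip.move_l(P(a0,.16),rot(a0-np.pi/2),0.15)
manip.move_l(P(a0,.083),None,0.1)
print(manip.current_force().round(2))
manip.set_gripper(0.36,20)
print(manip.current_grip_width(),manip.current_force().round(2),manip.current_time())
p,d=manip.grab_frame("wrist");cv2.imwrite("pics/wrist2.png",p[:,:,::-1])
E
```

```text
[ 0.35 -0.1   0.23]
0.35981063719160716 [-0.14  0.51  0.38] 4.9583
```

View pics/wrist2.png

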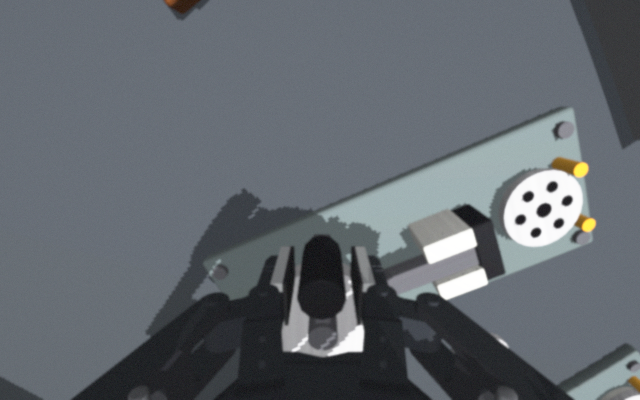

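The knob (about (321,280)) is caged between the fingers with clearance on both sides. Next I lead it round.

```bash
python3 - <<'E'
from h import *
H=np.array([0.5285,0.174]);r=.065
P=lambda a,z:[*(H+r*np.array([np.cos(a),np.sin(a)])),z]
for deg in np.linspace(54.7,172,13)[1:]:
    a=np.radians(deg)
    manip.move_l(P(a,.083),rot(a-np.pi/2),0.05)
    f=manip.current_force(); print(round(deg),f.round(1),round(manip.current_time(),2))
    if np.linalg.norm(f)>25: print("STOP");break
p,d=manip.grab_frame("wrist");cv2.imwrite("pics/wrist3.png",p[:,:,::-1])
p,d=manip.grab_frame("scene");cv2.imwrite("pics/scene3.png",p[:,:,::-1])
E
```

```text
64 [-0.2 -0.2  0.3] 5.38
74 [ 1.2  0.3 -0.2] 5.76
84 [-0.7  0.2 -0.6] 6.13
94 [0.7 0.  0.8] 6.51
104 [-0.5 -0.1  0.2] 6.88
113 [ 0.3  0.5 -0.7] 7.26
123 [0.8 0.7 0.3] 7.63
133 [ 0.1 -0.4  0.3] 8.01
143 [ 0.3  0.5 -0.2] 8.38
152 [0.1 0.6 0.8] 8.76
162 [ 0.3 -1.2 -0.4] 9.13
172 [-0.7 -0.9  0. ] 9.51
```

View pics/wrist3.png

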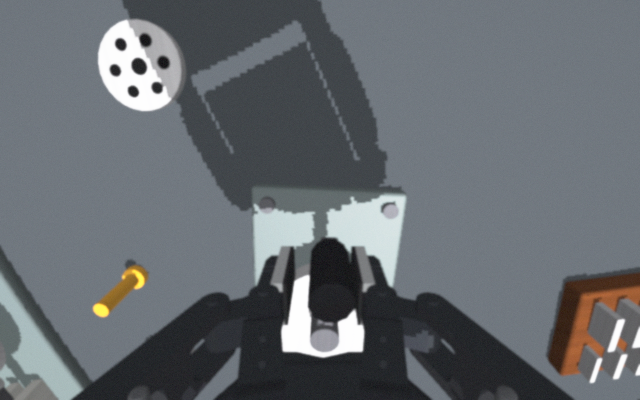

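View pics/scene3.png

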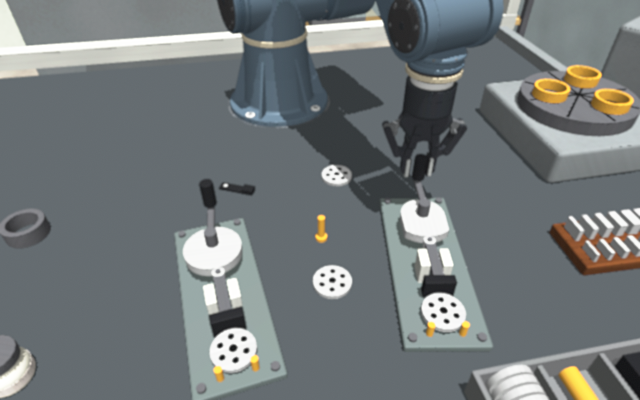

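The crank now points back along the base, with the knob at (421,165) and the jaw (438,285) at the plate. I'll let go and check.

```bash
python3 - <<'E'
from h import *
manip.set_gripper(0.9)
x=manip.current_ee_pos()
manip.move_l([x[0],x[1],.22],None,0.12)
manip.move_ptp([0.35,0.42,0.28],manip.current_tcp_rot())
for i in range(2):
    p,d=manip.grab_frame("top")
    print({n:[(round(q["confidence"],2),np.round(q["at"],4)) for q in manip.look_for("top",n)][:1] for n in ["dwell_knob","dwell_follower","ecc_knob"]})
    manip.dwell(0.5)
cv2.imwrite("pics/top4.png",cv2.resize(p[80:230,200:440,::-1],None,fx=3.3,fy=3.3,interpolation=cv2.INTER_CUBIC))
print(manip.current_time(),manip.current_force().round(1))
E
```

```text
{'dwell_knob': [], 'dwell_follower': [], 'ecc_knob': []}
{'dwell_knob': [(0.66, array([0.4637, 0.1857, 0.1192]))], 'dwell_follower': [(0.79, array([0.6477, 0.1616, 0.0495]))], 'ecc_knob': []}
13.8583 [-0.3  0.1  0.5]
```

View pics/top4.png

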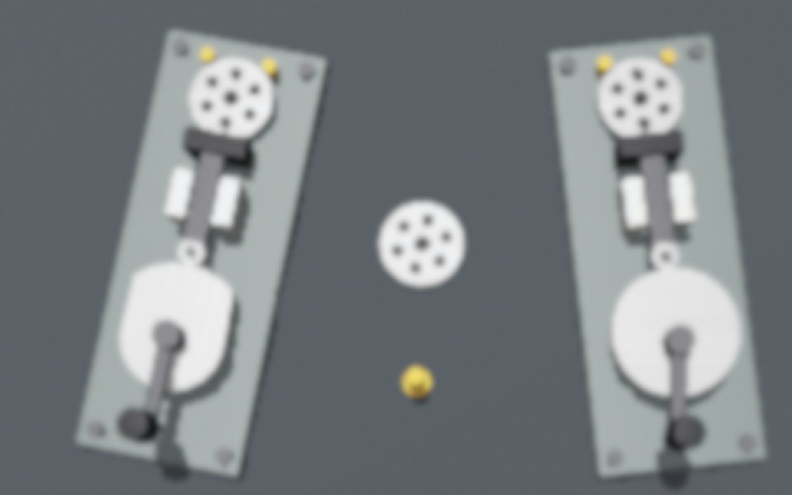

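The roller (190,252) sits mid-nose, the jaw (218,146) touches the plate, and the knob is about 1° from mid-dwell. The other clamp looks unchanged.

```bash
python3 -c "
from bench import manip
manip.sign_off()"
```

```text
the job is handed in; nothing more can be done
```

I cranked the flat-dwell clamp (the left one in the top view) onto its dwell, let go, and handed the job in at about 14 s. No verdict was reported. I led the knob anticlockwise with loosely closed fingers, then opened them, lifted clear and moved the arm away.

**Final checks:**
- **Crank:** the last network reading puts the knob at about (0.464, 0.186), within roughly 1° of mid-dwell.
- **Follower:** the picture shows the roller on the middle of the nose and the black jaw against the plate. The network saw the follower about 19 mm further forward in x, against 16 mm nominal, which is within its error. I had no direct reading of the joint.
- **Forces:** the force readings I took stayed within about 1.5 N.
- **Other clamp:** the robot never went near it, and its crank looks unchanged in the picture.

**Checks that failed:** in the final top view the network missed `ecc_knob` in both frames, so the other clamp was checked by eye only. It also missed everything in the first of those two frames, so the dwell clamp readings come from the second frame alone.

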